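# Find the buffing spindle with too much end float

## Robot

A 7-joint arm with a two-finger parallel gripper is mounted at the origin on the work surface. World frame = base frame: x ahead of the robot, y to its left, z up, the work surface at z = 0. Lengths are in m, angles in rad, forces in N, time in s.
With the tool pointing down it reaches from about 0.4 to 0.85 m from the base axis. Payload 10.4 kg.
Tool frame: the origin (TCP) lies midway between the tips of the shut fingers; the grasp point (between the pads) lies 19 mm behind it; x points along the fingers, z is the direction in which the jaws open and shut, and the axes are right-handed (so a half turn about x gives the same grasp; the last joint's range is limited). The gripper opens to 87 mm and grips with 3 to 60 N. Pads are 19 mm wide; open, the fingers measure 117 mm over their backs; the gripper's body (75 mm by 190 mm) begins 51 mm behind the grasp point.
Start: joints at [1.145, 0.332, -0.065, 1.46, 0.022, 1.35, -0.088], TCP at [0.245, -0.575, 0.223] pointing down, gripper open.
Joint ranges: [-2.6, 2.6], [-0.5, 2.12], [-1.47, 1.34], [0.16, 2.42], [-1.27, 4.41], [0.06, 2.06], [-2.6, 2.6]. Speed limits (rad/s): [2.22, 2.22, 2.79, 2.79, 3.14, 3.14, 3.14].

## Interface

Orientations are given as a unit quaternion [x, y, z, w].
In Python, from bench import read_state, camera, camera_params, close_job gives the robot as it stands.
- The arm moves only by the tool arm_command, never from a script. Its argument "targets" is a list of rows, each a list of 7 numbers: the closure in counts, from 0 (fully open) to 255 (shut), then the shift along the tool's x, y, z in mm, then the turn, a rotation vector about the tool's x, y, z in rad. A call has 1 to 10 rows; each row is the pose to reach, as a shift and turn from the pose commanded when the call began, along the tool's axes at that moment; what a row does not reach only later rows make up. A row lasts 1/10 s, in which the tool goes at most 50 mm and 8.59 degrees, less where a joint would pass 70% of its speed; a pose out of reach is approached as far as the arm can. A call with a gripper value outside its range is refused whole. The fingers move at their own pace and stop on an object; "newtons" is the grip in N (left out, the last holds). Time passes only in rows, so rows that repeat a pose let the fingers close. It gives the time, the measured TCP pose, the force and the opening at its end, in the units of the state.
- read_state(): the state, without advancing time (a new reading comes with each control period).
- camera(name): name is "scene" or "top" or "wrist"; returns the picture (480x640x3 uint8, red, green, blue); there is no depth.
- camera_params(name): a dict with "intrinsics" (3x3 intrinsics, pixels), "xyz" and "orientation" of the camera in the world; the wrist camera has in their place "mount" (4x4, takes a point from camera to tool coordinates, whose origin is the TCP and whose axes are the tool frame's). Camera axes: x right, y down, z forward; pixel columns grow to the right and rows downward; lengths in m; the calibration is good to about 2 mm. A picture is of the moment at which its call begins: read the wrist's pose just before it. camera_params takes no time and is no camera call.
- close_job(): hands the job in, once; it reports no verdict.
The state is a dict: "time": time; "joint_positions": joint angles; "joint_vel": joint speeds; "joint_torque": joint torques, N m; "ee_pos": TCP position; "eef_rot": TCP orientation; "ft_force": force on the tool from outside, world axes, zero at the start; "torque": the same for the moment, N m; "width": finger opening in m.
Only numpy, scipy, OpenCV 4.12 (cv2) and the standard library are available. Lean on these libraries where they do the work, as an engineer would, in place of code of your own. Each camera call takes 0.05 s, during which the arm holds its last target.

## Task

Feel the end float of the two buffing spindles, one after the other in either order: push the spindle fully home into its headstock, then pull it out as far as its stop and leave it out before starting on the other one. Then stand the red marker upright in the middle of the yellow pad of the headstock whose spindle had the greater float, setting it down gently, and leave both spindles pulled out and everything else where it was.

Things in the scene. Friction and masses are not known exactly. Their poses are not given: they have to be found in the camera images.
- spindle_m (a joint): How far spindle m stands out, in metres: 0 = pushed fully home, growing as it is pulled out, up to its outer stop; both stops are firm. Friction of 3 N plus light damping holds it wherever it is left. Its end float (total travel) is not known before it is felt: somewhere from 8 to 30 mm, one of the two spindles having clearly more than the other.
- hub_m (a point): Centre of the wooden hub at the end of spindle m, moving with it, 120 mm above the bench: a level cylinder 40 mm in diameter and 64 mm long. x axis: along the spindle into the headstock, so pushing home is +x, pulling out -x; y is level, z up. Free all round: grip it from above, fingers either side. A red disc 70 mm in diameter follows it, front face 40 mm along +x.
- pad_m (a point): Centre of the yellow pad, 110 x 110 mm, on the top of the 12 mm thick steel base plate of headstock m (so 12 mm above the bench). Axes as hub_m; the pad lies 115 mm to the -y side of this headstock's spindle axis.
- spindle_n (a joint): How far spindle n stands out, in metres: 0 = pushed fully home, growing as it is pulled out, up to its outer stop; both stops are firm. Friction of 3 N plus light damping holds it wherever it is left. Its end float (total travel) is not known before it is felt: somewhere from 8 to 30 mm, one of the two spindles having clearly more than the other.
- hub_n (a point): Centre of the wooden hub at the end of spindle n, moving with it, 120 mm above the bench: a level cylinder 40 mm in diameter and 64 mm long. x axis: along the spindle into the headstock, so pushing home is +x, pulling out -x; y is level, z up. Free all round: grip it from above, fingers either side. A red disc 70 mm in diameter follows it, front face 40 mm along +x.
- pad_n (a point): Centre of the yellow pad, 110 x 110 mm, on the top of the 12 mm thick steel base plate of headstock n (so 12 mm above the bench). Axes as hub_n; the pad lies 115 mm to the -y side of this headstock's spindle axis.
- marker_mid (a point): Centre, half-way up, of the red out-of-use marker: round foot 64 mm in diameter and 14 mm high, above it a plain stem 24 mm in diameter with a white band at its top, 120 mm tall in all, about 0.16 kg, standing on its foot. z is its upright axis, the foot's underside is 60 mm below this point.
- handle_a: Bystander, to be left alone: turned wooden file handle 115 mm long, 38 mm thick, lying. Origin at its underside, in the middle of it.
- handle_b: Bystander, to be left alone: pale wooden file handle 125 mm long, 38 mm thick, lying. Origin at its underside, in the middle of it.
- handle_c: Bystander, to be left alone: dark wooden file handle 105 mm long, 38 mm thick, lying. Origin at its underside, in the middle of it.
- jar: Bystander, to be left alone: amber glass jar with white cap, 56 mm across, 70 mm tall, standing between the headstocks. Origin at its underside, in the middle of it.
- wrench: Bystander, to be left alone: spanner lying on the right.
- blank: Bystander, to be left alone: blue plastic pen blank, 120 x 20 x 20 mm, lying. Origin at its underside, in the middle of it.
- marker: The same red marker, origin at the centre of its foot's underside, z up.
- head_m: Headstock m with its base plate (260 x 240 mm), outwardly the same as the other; origin on the bench under the plate, 40 mm along +x and 60 mm along +y from its yellow pad's centre. Axes as hub_m. Fixed. The green housing is up to 158 mm high and begins 80 mm beyond the hub's centre when the spindle is home.
- head_n: Headstock n with its base plate (260 x 240 mm), outwardly the same as the other; origin on the bench under the plate, 40 mm along +x and 60 mm along +y from its yellow pad's centre. Axes as hub_n. Fixed. The green housing is up to 158 mm high and begins 80 mm beyond the hub's centre when the spindle is home.
Not all that is in view belongs to the job. What is meant by the marker is not blue, brown or turquoise, and is the smaller of those in its own colour.

How it is judged:
On the way, in this order (a step that is already met when the one before it is completed fails the run):
1. one spindle is pushed fully home (value of joint any of spindle_m, spindle_n below 0.0016 m), for 0.1 s.
2. that spindle is pulled out to its stop ((value of joint spindle_m above 0.0082 m or value of joint spindle_n above 0.0218 m)), for 0.1 s.
3. the other spindle is pushed fully home while the first is still out (((value of joint spindle_m below 0.0016 m and value of joint spindle_n above 0.0218 m) or (value of joint spindle_n below 0.0016 m and value of joint spindle_m above 0.0082 m))), for 0.1 s.
4. the other spindle is pulled out to its stop too (value of joint spindle_m above 0.0082 m and value of joint spindle_n above 0.0218 m), for 0.1 s.
At the end, for the whole second after the job is handed in: Both spindles are still out within about 2 mm of their outer stops, and the red marker stands upright (within 6 degrees) and still on the yellow pad of the headstock whose spindle has the greater float, within 30 mm of the pad's middle (all of step 4 and horizontal distance between marker_mid and pad_n below 0.03 m and z of marker_mid in the frame of pad_n between 0.055 and 0.066 m and angle between marker_mid's own z axis and vertical below 0.1 rad and linear speed of marker below 0.02 m/s); the robot touches nothing.
It fails at once if a bystander is moved by more than 30 mm (distance of any of handle_a, handle_b, handle_c, jar, wrench, blank from where it was at the start of the episode above 0.03 m).
It fails at once if the marker is knocked over (angle between marker_mid's own z axis and vertical above 0.7 rad).
It fails at once if the marker is dropped: falls or flies free of the fingers at over 0.45 m/s (a fall of some 10 mm) (linear speed of marker above 0.45 m/s and contact force between the fingers and marker below 0.05 N).
It fails at once if the marker is banged or pressed down hard (over 80 N) on a headstock (contact force between marker and head_m above 80 N or contact force between marker and head_n above 80 N).
It also fails if it takes over 64 s, if anything falls off the work surface, if the arm or the gripper's body presses on something with over 40 N, if the wrist force passes 120 N, or if a joint passes its speed limit or range.

## Working session

There is one attempt and no reset: what is moved stays moved. The work goes in short steps, Python scripts to look and compute and a tool call to move; the robot and the scene stay as the last step left them, time stands still between calls to the robot, and variables do not carry over. Pictures are saved under pics/ and viewed, and the job is handed in when it is done.

Besides the shell and the picture viewer there is one more tool, called after "Emit:" as name([rows], argument=value, ...), one row to a line, values as JSON. arm_command: Moves the arm, as the interface text tells. Its arguments: {"type":"object","properties":{"targets":{"type":"array"},"newtons":{"type":"number"}},"required":["targets"]}

```bash
mkdir -p pics; ls; python3 - <<'E'
from bench import *
import cv2
s=read_state();print(s)
for n in ["scene","top","wrist"]:
    print(n,camera_params(n))
    cv2.imwrite(f"pics/{n}0.png",camera(n)[:,:,::-1])
E
```

```text
pics
{'time': 0.0, 'joint_positions': array([ 1.14538729,  0.33285789, -0.0646968 ,  1.46092689,  0.02163083,
        1.34988291, -0.08847537]), 'joint_vel': array([-6.30289116e-07,  5.94450924e-04,  8.73199424e-04,  7.53413707e-05,
       -1.07278578e-04,  2.91502295e-05, -9.38323301e-04]), 'joint_torque': array([-6.62516213e-04, -6.23257184e+01,  2.45940109e-02, -3.89888084e+01,
       -6.13994314e-02,  3.99509026e-02,  1.62393794e-04]), 'ee_pos': array([ 0.24483964, -0.57463969,  0.22176955]), 'eef_rot': array([ 0.39009622,  0.59034961, -0.38961557,  0.58950147]), 'ft_force': array([ 0.70576518, -0.42136482,  0.56661575]), 'torque': array([-0.02373034,  0.00750825, -0.01062029]), 'width': 0.08691946079120919}
scene {'intrinsics': array([[544.6658889 ,   0.        , 313.40335944],
       [  0.        , 544.6658889 , 237.11574841],
       [  0.        ,   0.        ,   1.        ]]), 'xyz': array([ 1.19304907, -0.56877746,  1.22357347]), 'orientation': array([ 0.83483887,  0.43200568, -0.15321771, -0.30485979])}
top {'intrinsics': array([[454.91402747,   0.        , 311.60249743],
       [  0.        , 454.91402747, 242.33314746],
       [  0.        ,   0.        ,   1.        ]]), 'xyz': array([ 0.2965739 , -0.00952713,  1.26015026]), 'orientation': array([-0.70139285,  0.70935874, -0.05050379,  0.04803766])}
wrist {'intrinsics': array([[340.56251037,   0.        , 319.59570352],
       [  0.        , 340.56251037, 235.68874936],
       [  0.        ,   0.        ,   1.        ]]), 'mount': array([[-8.42124473e-04, -2.67786569e-01,  9.63477890e-01,
        -1.62399005e-01],
       [-5.84808595e-04, -9.63477935e-01, -2.67787093e-01,
         7.33471242e-02],
       [ 9.99999474e-01, -7.88960215e-04,  6.54764461e-04,
         1.02779977e-03],
       [ 0.00000000e+00,  0.00000000e+00,  0.00000000e+00,
         1.00000000e+00]])}
```

View pics/scene0.png

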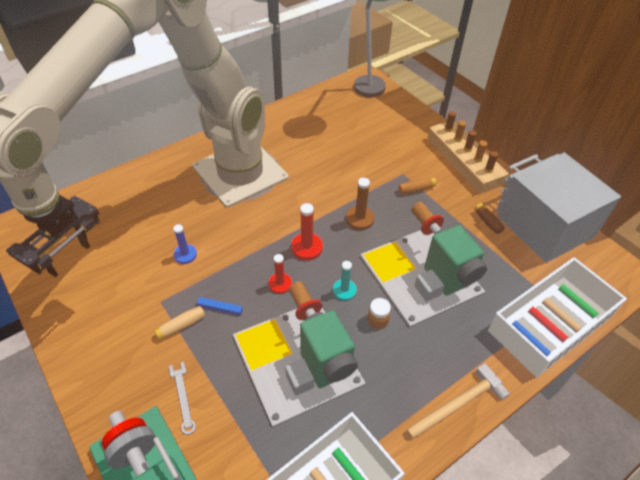

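View pics/top0.png

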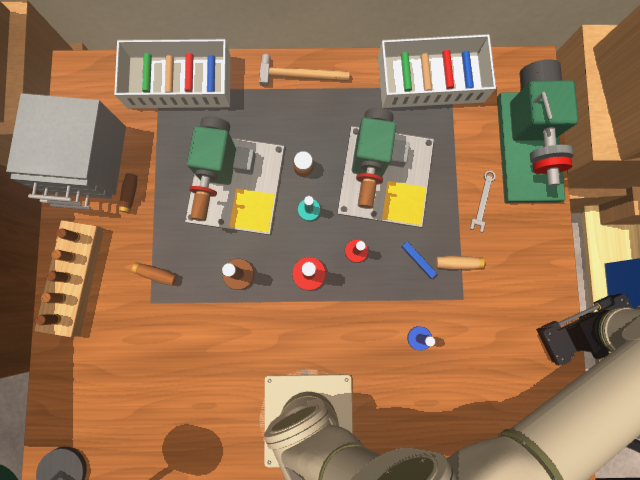

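Top view: the smaller red marker is at about (357,250), with the larger red one at (309,273) as a decoy. The hubs are at (202,205) and (368,190), and the pads at (252,212) and (405,204).

```bash
cat > h.py <<'E'
import numpy as np,cv2
from bench import *
from scipy.spatial.transform import Rotation as R
def ray(name,px,st=None):
    p=camera_params(name);K=p["intrinsics"]
    d=np.linalg.inv(K)@np.array([px[0],px[1],1.])
    if name=="wrist":
        st=st or read_state();M=p["mount"];Rt=R.from_quat(st["eef_rot"]).as_matrix()
        return st["ee_pos"]+Rt@M[:3,3],Rt@M[:3,:3]@d
    return p["xyz"],R.from_quat(p["orientation"]).as_matrix()@d
def onz(name,px,z,st=None):
    o,d=ray(name,px,st);return o+d*(z-o[2])/d[2]
def tri(a,pa,b,pb):
    o1,d1=ray(a,pa);o2,d2=ray(b,pb);d1/=np.linalg.norm(d1);d2/=np.linalg.norm(d2)
    A=np.c_[d1,-d2];t=np.linalg.lstsq(A,o2-o1,rcond=None)[0]
    p,q=o1+t[0]*d1,o2+t[1]*d2;return (p+q)/2,np.linalg.norm(p-q)
def blobs(img,lo,hi,amin):
    h=cv2.cvtColor(img,cv2.COLOR_RGB2HSV)
    m=cv2.inRange(h,lo,hi);cs=cv2.findContours(m,cv2.RETR_EXTERNAL,cv2.CHAIN_APPROX_NONE)[0]
    return [c for c in cs if cv2.contourArea(c)>amin],m
E
python3 - <<'E'
from h import *
np.set_printoptions(precision=4,suppress=True)
for n in ["top","scene"]:
    im=cv2.imread(f"pics/{n}0.png")[:,:,::-1].copy()
    cs,_=blobs(im,(24,180,150),(34,255,255),300)
    for c in cs:
        r=cv2.minAreaRect(c); M=cv2.moments(c); cen=(M['m10']/M['m00'],M['m01']/M['m00'])
        w=np.array([onz(n,p[0],0.012)[:2] for p in c],np.float32)
        rr=cv2.minAreaRect(w); print(n,"yellow",cv2.contourArea(c),cen,onz(n,cen,.012),rr)
    for lo,hi in [((0,180,120),(5,255,255)),((176,180,120),(180,255,255))]:
        cs,_=blobs(im,lo,hi,40)
        for c in cs:
            M=cv2.moments(c); print(n,"red",cv2.contourArea(c),M['m10']/M['m00'],M['m01']/M['m00'],cv2.boundingRect(c))
im=cv2.imread("pics/top0.png")
cv2.imwrite("pics/t1.png",cv2.resize(im[110:290,170:450],None,fx=2.8,fy=2.8,interpolation=cv2.INTER_CUBIC))
s=read_state();print(R.from_quat(s["eef_rot"]).as_matrix())
E
```

```text
top yellow 1169.0 (254.14941545480465, 210.1591103507271) [0.5644 0.1448 0.012 ] ((0.5652245879173279, 0.14910314977169037), (0.1023925319314003, 0.10585162788629532), 81.12361907958984)
top yellow 1152.0 (406.28544560185185, 202.93229166666666) [ 0.5805 -0.2819  0.012 ] ((0.5817381739616394, -0.27716636657714844), (0.10262545198202133, 0.10630962252616882), 80.12391662597656)
top red 789.0 308.52661596958177 273.2357414448669 (293, 257, 32, 33)
top red 232.0 354.47629310344826 252.33836206896552 (345, 240, 23, 22)
top red 227.5 552.9553113553113 161.53772893772893 (535, 157, 37, 12)
top red 139.0 188.01918465227817 70.8273381294964 (186, 53, 5, 37)
top red 202.0 447.9306930693069 68.09653465346534 (443, 50, 11, 38)
scene yellow 1420.0 (261.97042253521124, 344.9997652582159) [ 0.5844 -0.2813  0.012 ] ((0.582832396030426, -0.2775559425354004), (0.10360432416200638, 0.10496445745229721), 80.01899719238281)
scene yellow 979.0 (388.1704119850187, 262.0112359550562) [0.5671 0.1445 0.012 ] ((0.5662959814071655, 0.14767539501190186), (0.10287648439407349, 0.10505740344524384), 80.85646057128906)
scene red 374.0 120.85026737967914 429.4745989304813 (102, 418, 43, 31)
scene red 335.5 279.60307998012917 281.59761549925486 (269, 265, 22, 28)
scene red 611.5 306.8356500408831 243.96102480239847 (292, 216, 30, 43)
[[-0.0005  0.9199  0.392 ]
 [ 0.001   0.392  -0.9199]
 [-1.     -0.0001 -0.0011]]
```

View pics/t1.png

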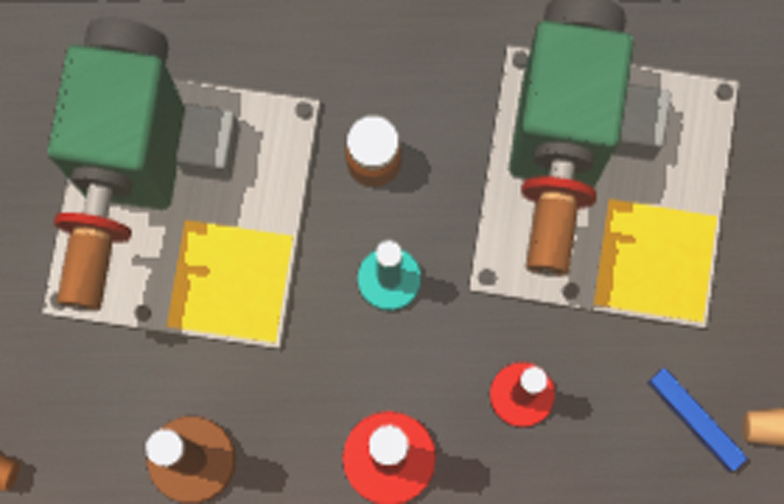

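The two spindles are at different extensions. Next I refine the pads, hubs and marker.

```bash
python3 - <<'E'
from h import *
np.set_printoptions(precision=4,suppress=True)
pads={}
for n in ["top","scene"]:
    im=cv2.imread(f"pics/{n}0.png")[:,:,::-1].copy()
    cs,_=blobs(im,(20,170,80),(34,255,255),800)
    for c in cs:
        w=np.array([onz(n,p[0],0.012)[:2] for p in c],np.float32)
        if not .45<w[:,0].mean()<.7: continue
        rr=cv2.minAreaRect(w); yaw=rr[2]-90; y=np.radians(yaw)
        ax=np.array([np.cos(y),np.sin(y)]);ay=np.array([-ax[1],ax[0]])
        print(n,"pad",rr[0],rr[1],"yaw",yaw,"hubaxis pt",np.array(rr[0])+.115*ay)
im=cv2.imread("pics/top0.png")[:,:,::-1].copy()
cs,_=blobs(im,(5,100,60),(16,255,255),100)
for c in cs:
    x,y,w,h=cv2.boundingRect(c)
    if 180<x<400 and 150<y<230:
        r=cv2.minAreaRect(c);b=cv2.boxPoints(r)
        print("hub",(x,y,w,h),r)
        b=b[np.argsort(b[:,1])]
        top=b[:2].mean(0);bot=b[2:].mean(0)
        print(" far end",onz("top",top,.12)[:2]," near",onz("top",bot,.12)[:2], "near z.13",onz("top",bot,.14)[:2])
# marker: small red foot + white top
cs,_=blobs(im,(0,180,120),(5,255,255),150)
for c in cs:
    if 330<c[:,0,0].mean()<380:
        e=cv2.minEnclosingCircle(c);print("foot top",e,onz("top",e[0],.014))
cs,_=blobs(im,(0,0,190),(180,60,255),20)
for c in cs:
    e=cv2.minEnclosingCircle(c)
    if 290<e[0][0]<375 and 180<e[0][1]<290: print("cap",e,onz("top",e[0],.12))
im=cv2.imread("pics/scene0.png")[:,:,::-1].copy()
cs,_=blobs(im,(0,0,150),(180,70,255),20)
for c in cs:
    x,y,w,h=cv2.boundingRect(c)
    if 260<x<300 and 240<y<290: print("scene cap",(x,y,w,h),onz("scene",(x+w/2-.5,y+h/2),.113))
E
```

```text
top pad (0.5656635165214539, 0.14927619695663452) (0.10286994278430939, 0.10746277868747711) yaw -8.876388549804688 hubaxis pt [0.5834 0.2629]
top pad (0.582125723361969, -0.277274489402771) (0.10311625152826309, 0.107329823076725) yaw -9.550193786621094 hubaxis pt [ 0.6012 -0.1639]
scene pad (0.5830977559089661, -0.27688664197921753) (0.1065220832824707, 0.10628040134906769) yaw -9.890518188476562 hubaxis pt [ 0.6029 -0.1636]
scene pad (0.5666676759719849, 0.14859604835510254) (0.10531467944383621, 0.10567803680896759) yaw -8.93536376953125 hubaxis pt [0.5845 0.2622]
hub (190, 189, 27, 31) ((201.63836669921875, 204.43560791015625), (26.17119598388672, 29.52111053466797), 6.009006023406982)
 far end [0.5962 0.2627]  near [0.5195 0.2689] near z.13 [0.5156 0.264 ]
hub (357, 176, 26, 32) ((370.029541015625, 191.73880004882812), (30.655487060546875, 25.019994735717773), 87.70938873291016)
 far end [ 0.6269 -0.1658]  near [ 0.5461 -0.1666] near z.13 [ 0.5417 -0.1638]
foot top ((356.0874938964844, 250.5625), 11.20943546295166) [ 0.4472 -0.1374  0.014 ]
cap ((308.18182373046875, 268.5909118652344), 6.837196350097656) [ 0.3901 -0.0051  0.12  ]
cap ((360.2547302246094, 245.46226501464844), 4.524173259735107) [ 0.4472 -0.1374  0.12  ]
cap ((308.1363525390625, 200.0454559326172), 4.37178897857666) [ 0.5662 -0.0068  0.12  ]
scene cap (273, 254, 11, 9) [ 0.4475 -0.1396  0.113 ]
```

```bash
cat >> h.py <<'E'
def go(xyz,yaw):
    "tool y axis along world yaw (deg), tool x down; prints shift mm & rotvec in tool axes"
    s=read_state();Rt=R.from_quat(s["eef_rot"]).as_matrix();y=np.radians(yaw)
    ax=np.array([0,0,-1.]);ay=np.array([np.cos(y),np.sin(y),0]);T=np.c_[ax,ay,np.cross(ax,ay)]
    print("t",s["time"],"shift",np.round(1000*Rt.T@(np.array(xyz)-s["ee_pos"]),1),"rot",np.round(R.from_matrix(Rt.T@T).as_rotvec(),4),"F",np.round(s["ft_force"],1),"ee",np.round(s["ee_pos"],4),"w",s["width"])
E
python3 -c "
from h import *
go([.576,-.161,.29],-9.7)"
```

```text
t 0.15 shift [ -67.8  466.8 -250.9] rot [ 5.721e-01 -1.100e-03  4.000e-04] F [ 0.5  0.1 -1.3] ee [ 0.2449 -0.5747  0.2219] w 0.0871796006751079
```

Emit:
arm_command([
  [0, -68, 467, -251, 0.572, -0.001, 0],
  [0, -68, 467, -251, 0.572, -0.001, 0],
  [0, -68, 467, -251, 0.572, -0.001, 0],
  [0, -68, 467, -251, 0.572, -0.001, 0],
  [0, -68, 467, -251, 0.572, -0.001, 0],
  [0, -68, 467, -251, 0.572, -0.001, 0],
  [0, -68, 467, -251, 0.572, -0.001, 0],
  [0, -68, 467, -251, 0.572, -0.001, 0],
  [0, -68, 467, -251, 0.572, -0.001, 0],
  [0, -68, 467, -251, 0.572, -0.001, 0],
])

```text
time: 1.15
ee_pos: [0.5505, -0.1926, 0.2853]
eef_rot: [-0.54, -0.456, 0.541, -0.456]
ft_force: [0.4, -0.8, -0.2]
width: 0.0871
```

```bash
python3 -c "
from h import *
go([.576,-.161,.29],-9.7)"
```

```text
t 1.15 shift [ -4.7  19.8 -35.5] rot [-0.0002  0.0011 -0.0003] F [ 0.4 -0.8 -0.2] ee [ 0.5505 -0.1926  0.2853] w 0.08706683393087468
```

Emit:
arm_command([
  [0, -3, 18, -32, 0, 0, 0],
  [0, -3, 18, -32, 0, 0, 0],
  [0, -3, 18, -32, 0, 0, 0],
])

```text
time: 1.45
ee_pos: [0.573, -0.1651, 0.2876]
eef_rot: [-0.54, -0.456, 0.54, -0.456]
ft_force: [-0.7, -0.6, 0.1]
width: 0.0869
```

```bash
python3 -c "
from h import *
go([.576,-.161,.29],-9.7)
cv2.imwrite('pics/w1.png',camera('wrist')[:,:,::-1])"
```

```text
t 1.45 shift [-2.4  2.3 -4.6] rot [0.0018 0.0009 0.0006] F [-0.7 -0.6  0.1] ee [ 0.573  -0.1651  0.2876] w 0.0869430688606061
```

View pics/w1.png

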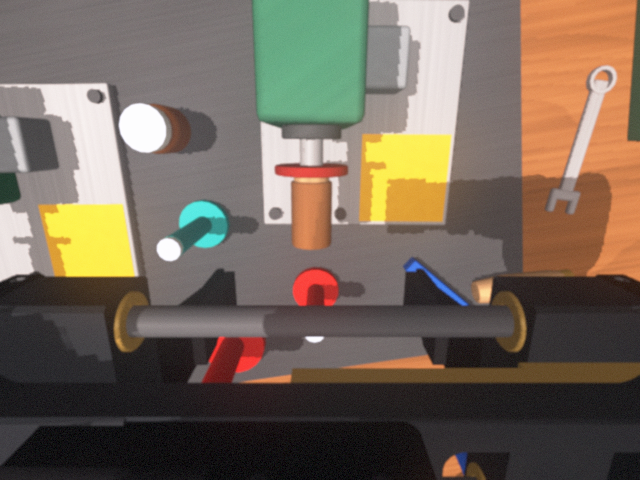

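The wrist view shows the right hub at columns 291–331, with its near end at row 248 and the disc at row 170. The jaws are roughly lined up with it.

```bash
python3 -c "
from h import *
im=cv2.imread('pics/w1.png')[:,:,::-1].copy()
yaw=np.radians(-9.7);hx=np.array([np.cos(yaw),np.sin(yaw)]);hy=np.array([-hx[1],hx[0]])
h=cv2.cvtColor(im,cv2.COLOR_RGB2HSV)
m=cv2.inRange(h,(4,100,40),(18,255,255))
for r in (190,200,210,220,230,240):
    c=np.where(m[r,270:350])[0]+270
    a=onz('wrist',(c[0]-.5,r),.122)[:2];b=onz('wrist',(c[-1]+.5,r),.122)[:2]
    g=(a+b)/2
    print(r,c[0],c[-1],g,'width',np.linalg.norm(a-b))
col=m[:,311];print(np.where(col[150:260])[0]+150)
for r in (247,248): print(onz('wrist',(311,r),.14))
cs,_=blobs(im,(20,150,80),(34,255,255),800)
for c in cs:
    w=np.array([onz('wrist',p[0],0.012)[:2] for p in c],np.float32);rr=cv2.minAreaRect(w);print('pad',rr)
"
```

```text
190 292 330 [ 0.60168811 -0.1643091 ] width 0.037583593855372896
200 292 330 [ 0.59212004 -0.16259783] width 0.0378818042280001
210 292 330 [ 0.58239891 -0.16085917] width 0.038184784893670456
220 292 329 [ 0.57260481 -0.15860606] width 0.03750547757197946
230 292 330 [ 0.56248254 -0.15729707] width 0.03880552240129049
240 292 330 [ 0.55227953 -0.15547223] width 0.039123521424771816
[177 178 179 180 181 182 183 184 185 186 187 188 189 190 191 192 193 194
 195 196 197 198 199 200 201 202 203 204 205 206 207 208 209 210 211 212
 213 214 215 216 217 218 219 220 221 222 223 224 225 226 227 228 229 230
 231 232 233 234 235 236 237 238 239 240 241 242 243 244 245 246 247 248
 249]
[ 0.55053627 -0.15557356  0.14      ]
[ 0.54955199 -0.15539752  0.14      ]
pad ((0.5689389705657959, 0.1471531242132187), (0.10640092939138412, 0.10062894970178604), 80.22999572753906)
pad ((0.5814982652664185, -0.27908822894096375), (0.10518893599510193, 0.10614176839590073), 80.2260513305664)
```

```bash
python3 -c "
from h import *
go([.578,-.1602,.103],-9.8)"
```

```text
t 1.5 shift [184.6   4.5  -7.4] rot [0.0014 0.0015 0.0005] F [-0.6 -0.7 -1.3] ee [ 0.5724 -0.1665  0.2877] w 0.08704268497401364
```

Emit:
arm_command([
  [0, 50, 4, -7, 0, 0.001, 0],
  [0, 100, 4, -7, 0, 0.001, 0],
  [0, 140, 4, -7, 0, 0.001, 0],
  [0, 165, 4, -7, 0, 0.001, 0],
  [0, 184, 4, -7, 0, 0.001, 0],
  [0, 184, 4, -7, 0, 0.001, 0],
  [0, 184, 4, -7, 0, 0.001, 0],
])

```text
time: 2.2
ee_pos: [0.5776, -0.161, 0.1046]
eef_rot: [-0.541, -0.455, 0.541, -0.456]
ft_force: [-0.7, 0.3, 1.1]
width: 0.0872
```

```bash
python3 -c "
from h import *
go([.578,-.1602,.103],-9.8)"
```

```text
t 2.2 shift [ 1.6  0.3 -0.9] rot [ 0.      0.0004 -0.0003] F [-0.7  0.3  1.1] ee [ 0.5776 -0.161   0.1046] w 0.08716649589519254
```

Close on the hub.

Emit:
arm_command([
  [160, 1, 0, -1, 0, 0, 0],
  [160, 1, 0, -1, 0, 0, 0],
  [160, 1, 0, -1, 0, 0, 0],
  [160, 1, 0, -1, 0, 0, 0],
  [160, 1, 0, -1, 0, 0, 0],
  [160, 1, 0, -1, 0, 0, 0],
  [160, 1, 0, -1, 0, 0, 0],
  [160, 1, 0, -1, 0, 0, 0],
], newtons=40)

```text
time: 3.0
ee_pos: [0.5784, -0.1573, 0.1031]
eef_rot: [0.541, 0.457, -0.54, 0.456]
ft_force: [0.7, 4.4, 0.8]
width: 0.0393
```

```bash
python3 -c "
from h import *
go([.578,-.1602,.103],-9.8)"
```

```text
t 3.0 shift [0.1 0.1 2.9] rot [ 0.003  -0.0015 -0.0003] F [0.7 4.4 0.8] ee [ 0.5784 -0.1573  0.1031] w 0.03926146611773031
```

Gripped (39 mm). Now push home.

Emit:
arm_command([
  [160, 0, 2, 3, 0, 0, 0],
  [160, 0, 4, 3, 0, 0, 0],
  [160, 0, 6, 3, 0, 0, 0],
  [160, 0, 8, 3, 0, 0, 0],
  [160, 0, 8, 3, 0, 0, 0],
])

```text
time: 3.5
ee_pos: [0.5828, -0.1581, 0.103]
eef_rot: [-0.539, -0.46, 0.54, -0.454]
ft_force: [-18.3, 17.0, 15.9]
width: 0.039
```

Emit:
arm_command([
  [160, 0, 2, 0, 0, 0, 0],
  [160, 0, 4, 0, 0, 0, 0],
  [160, 0, 6, 0, 0, 0, 0],
  [160, 0, 8, 0, 0, 0, 0],
  [160, 0, 8, 0, 0, 0, 0],
])

```text
time: 4.0
ee_pos: [0.5862, -0.1588, 0.102]
eef_rot: [-0.537, -0.463, 0.543, -0.451]
ft_force: [-39.2, 20.3, 27.1]
width: 0.0394
```

```bash
python3 -c "
from h import *
go([.578,-.1602,.103],-9.8)
cv2.imwrite('pics/w2.png',camera('wrist')[:,:,::-1])
a=camera('scene');cv2.imwrite('pics/s2.png',cv2.resize(a[260:400,220:400,::-1],None,fx=3,fy=3,interpolation=cv2.INTER_CUBIC))
im=cv2.imread('pics/scene0.png');cv2.imwrite('pics/s0.png',cv2.resize(im[260:400,220:400],None,fx=3,fy=3,interpolation=cv2.INTER_CUBIC))"
```

```text
t 4.0 shift [-0.8 -7.9  2.8] rot [ 0.0051 -0.0039  0.0179] F [-39.2  20.3  27.1] ee [ 0.5862 -0.1588  0.102 ] w 0.039427151780788657
```

View pics/w2.png

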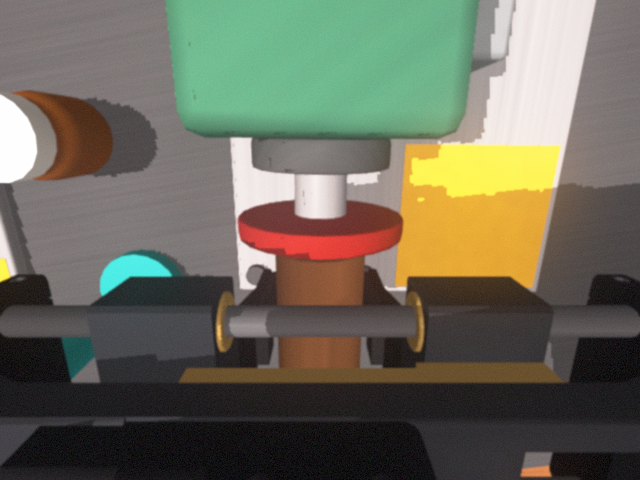

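View pics/s2.png

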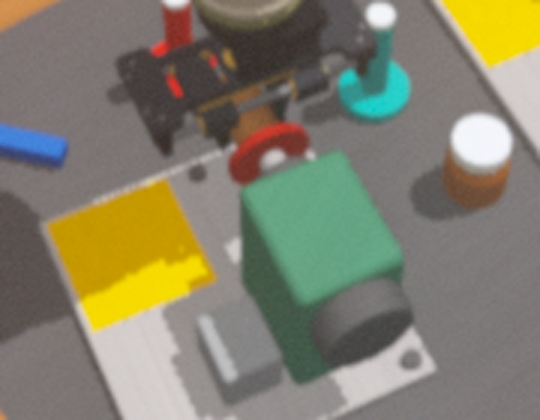

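View pics/s0.png

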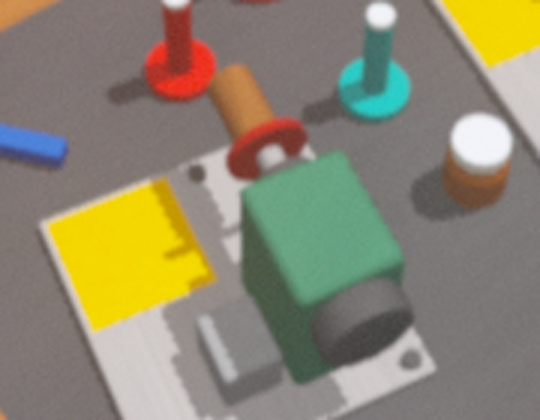

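```bash
cat > d.py <<'E'
from h import *
yaw=np.radians(-9.8);hx=np.array([np.cos(yaw),np.sin(yaw)])
import sys
s=read_state()
im=camera('wrist'); 
if len(sys.argv)>1: cv2.imwrite(sys.argv[1],im[:,:,::-1])
h=cv2.cvtColor(im,cv2.COLOR_RGB2HSV)
red=cv2.inRange(h,(0,170,60),(4,255,255))|cv2.inRange(h,(176,170,60),(180,255,255))
gr=cv2.inRange(h,(55,60,30),(85,255,255))
for c in (315,320,325):
    r=np.where(red[150:300,c])[0]+150;g=np.where(gr[:300,c])[0]
    print(c,"disc rows",r.min() if len(r) else 0,r.max() if len(r) else 0,"green bottom",g.max() if len(g) else 0)
    for row in ([r.max()+.5] if len(r) else []): print("  disc face along hx @z.155",onz('wrist',(c,row),.155,s)[:2]@hx,onz('wrist',(c,row),.14,s)[:2]@hx)
    if len(g): print("  green edge @.155",onz('wrist',(c,g.max()+.5),.155,s)[:2]@hx)
print("tcp along",s["ee_pos"][:2]@hx,"F.hx",s["ft_force"][:2]@hx,"F",s["ft_force"])
E
python3 d.py
```

```text
315 disc rows 236 259 green bottom 137
  disc face along hx @z.155 0.6410109838350077 0.6353925486303986
  green edge @.155 0.6806552132720314
320 disc rows 236 259 green bottom 136
  disc face along hx @z.155 0.6410210210028839 0.6354039783961213
  green edge @.155 0.6809549602315531
325 disc rows 236 259 green bottom 137
  disc face along hx @z.155 0.6410310569483698 0.6354154067698544
  green edge @.155 0.6806689653490351
tcp along 0.6047133150226751 F.hx -42.00735537651745 F [-39.07818569  20.5593845   26.83550748]
```

Disc-face-to-housing gap is about 40 mm, and 42 N of push gives no more movement, so this spindle is home. Pull out with a firmer grip.

Emit:
arm_command([
  [200, 0, -3, 0, 0, 0, 0],
  [200, 0, -6, 0, 0, 0, 0],
  [200, 0, -9, 0, 0, 0, 0],
  [200, 0, -12, 0, 0, 0, 0],
  [200, 0, -12, 0, 0, 0, 0],
], newtons=60)

```text
time: 4.65
ee_pos: [0.5818, -0.158, 0.1022]
eef_rot: [0.541, 0.458, -0.539, 0.456]
ft_force: [2.6, 13.1, -5.4]
width: 0.0388
```

```bash
python3 d.py
```

```text
315 disc rows 233 255 green bottom 119
  disc face along hx @z.155 0.6367553454633165 0.6316204427916263
  green edge @.155 0.6805159526694061
320 disc rows 232 255 green bottom 120
  disc face along hx @z.155 0.6367660977306177 0.6316326673755777
  green edge @.155 0.6802335109024374
325 disc rows 233 255 green bottom 120
  disc face along hx @z.155 0.6367768484539301 0.6316448902041207
  green edge @.155 0.680240370990508
tcp along 0.6001873725531992 F.hx 0.3475625042534764 F [ 2.6216534  13.13578545 -5.38779454]
```

Emit:
arm_command([
  [200, 0, -2, 0, 0, 0, 0],
  [200, 0, -4, 0, 0, 0, 0],
  [200, 0, -6, 0, 0, 0, 0],
  [200, 0, -8, 0, 0, 0, 0],
  [200, 0, -8, 0, 0, 0, 0],
])

```text
time: 5.2
ee_pos: [0.5763, -0.157, 0.1023]
eef_rot: [0.542, 0.457, -0.537, 0.457]
ft_force: [15.0, 10.3, -14.9]
width: 0.039
```

```bash
python3 d.py
```

```text
315 disc rows 232 254 green bottom 101
  disc face along hx @z.155 0.63119066317866 0.62619350608003
  green edge @.155 0.6798857009633
320 disc rows 232 254 green bottom 101
  disc face along hx @z.155 0.6312017646911172 0.6262061209652441
  green edge @.155 0.6798923366705352
325 disc rows 232 254 green bottom 101
  disc face along hx @z.155 0.6312128645439127 0.6262187339645492
  green edge @.155 0.6798989714955034
tcp along 0.5946430981221892 F.hx 13.0588316290965 F [ 15.03864943  10.34238577 -14.92216192]
```

Emit:
arm_command([
  [200, 0, -2, -3, 0, 0, 0],
  [200, 0, -4, -3, 0, 0, 0],
  [200, 0, -6, -3, 0, 0, 0],
  [200, 0, -6, -3, 0, 0, 0],
  [200, 0, -6, -3, 0, 0, 0],
])

```text
time: 5.75
ee_pos: [0.5763, -0.157, 0.1025]
eef_rot: [0.545, 0.452, -0.535, 0.46]
ft_force: [48.7, -5.1, -41.2]
width: 0.0387
```

```bash
python3 d.py
```

```text
315 disc rows 229 251 green bottom 100
  disc face along hx @z.155 0.6313591981491677 0.6267199561435959
  green edge @.155 0.6796136201779651
320 disc rows 230 252 green bottom 100
  disc face along hx @z.155 0.6310085713269685 0.6263219974617282
  green edge @.155 0.6796176554270402
325 disc rows 230 251 green bottom 100
  disc face along hx @z.155 0.6313719019496032 0.6267343748570428
  green edge @.155 0.6796216903992834
tcp along 0.5946078580939209 F.hx 48.90906926061418 F [ 48.74733031  -5.12935501 -41.23606556]
```

The right spindle is at its stop: 49 N with no further movement, and a float of about 10 mm. Relax, then release.

Emit:
arm_command([
  [200, 0, 3, 1, 0, 0, 0],
  [200, 0, 6, 1, 0, 0, 0],
  [200, 0, 7, 1, 0, 0, 0],
  [200, 0, 7, 1, 0, 0, 0],
])

```text
time: 6.2
ee_pos: [0.5763, -0.157, 0.1023]
eef_rot: [0.541, 0.457, -0.539, 0.456]
ft_force: [9.4, 6.4, -10.1]
width: 0.039
```

```bash
python3 d.py
```

```text
315 disc rows 232 254 green bottom 101
  disc face along hx @z.155 0.6313828372046691 0.6263405720410168
  green edge @.155 0.6800114486349252
320 disc rows 232 254 green bottom 102
  disc face along hx @z.155 0.6313900522381958 0.6263487725597044
  green edge @.155 0.6797334647824119
325 disc rows 232 254 green bottom 101
  disc face along hx @z.155 0.6313972666435277 0.6263569723643928
  green edge @.155 0.6800205049736584
tcp along 0.5946498651658836 F.hx 8.170510917956857 F [  9.39538848   6.39082489 -10.12492061]
```

Emit:
arm_command([
  [0, 0, 0, -1, 0, 0, 0],
  [0, 0, 0, -1, 0, 0, 0],
  [0, 0, 0, -1, 0, 0, 0],
  [0, 0, 0, -1, 0, 0, 0],
  [0, -25, 0, -1, 0, 0, 0],
  [0, -75, 0, -1, 0, 0, 0],
  [0, -125, 0, -1, 0, 0, 0],
  [0, -175, 0, -1, 0, 0, 0],
  [0, -190, 0, -1, 0, 0, 0],
  [0, -190, 0, -1, 0, 0, 0],
])

```text
time: 7.25
ee_pos: [0.5761, -0.1587, 0.2962]
eef_rot: [0.542, 0.454, -0.54, 0.458]
ft_force: [-0.5, -0.4, -0.4]
width: 0.0867
```

```bash
python3 -c "
from h import *
go([.552,.267,.29],-8.9)"; python3 d.py pics/w3.png
```

```text
t 7.25 shift [   5.3  -95.6 -415.5] rot [-0.0143  0.0008 -0.0055] F [-0.5 -0.4 -0.4] ee [ 0.5761 -0.1587  0.2962] w 0.08669614023601872
315 disc rows 177 299 green bottom 126
  disc face along hx @z.155 0.5206984924275516 0.5134426048005478
  green edge @.155 0.6814083273300281
320 disc rows 177 299 green bottom 126
  disc face along hx @z.155 0.5207003901213054 0.5134445961369777
  green edge @.155 0.6814120604688798
325 disc rows 177 299 green bottom 126
  disc face along hx @z.155 0.5207022878712287 0.5134465875323487
  green edge @.155 0.681415793704198
tcp along 0.5946995587952787 F.hx -0.4551551547200834 F [-0.53718484 -0.43588068 -0.43040417]
```

View pics/w3.png

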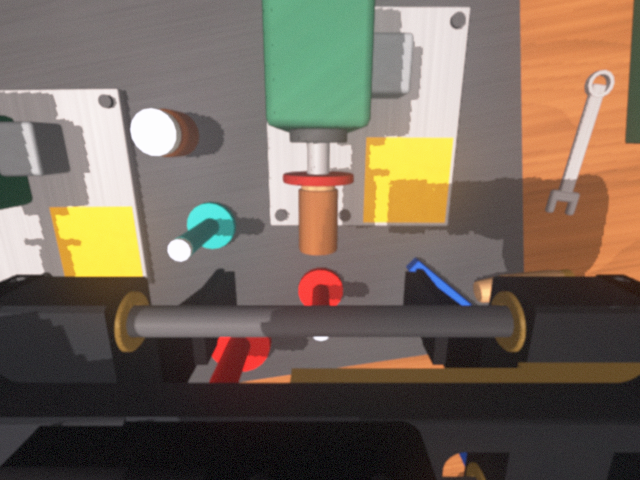

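The right spindle still stands out (disc at row 177, hub columns 300–337). Over to the left one.

Emit:
arm_command([
  [0, 5, -96, -415, -0.014, 0, -0.005],
  [0, 5, -96, -415, -0.014, 0, -0.005],
  [0, 5, -96, -415, -0.014, 0, -0.005],
  [0, 5, -96, -415, -0.014, 0, -0.005],
  [0, 5, -96, -415, -0.014, 0, -0.005],
  [0, 5, -96, -415, -0.014, 0, -0.005],
  [0, 5, -96, -415, -0.014, 0, -0.005],
  [0, 5, -96, -415, -0.014, 0, -0.005],
  [0, 5, -96, -415, -0.014, 0, -0.005],
  [0, 5, -96, -415, -0.014, 0, -0.005],
])

```text
time: 8.3
ee_pos: [0.5477, 0.2716, 0.2854]
eef_rot: [-0.534, -0.464, 0.538, -0.459]
ft_force: [0.9, 0.1, 0.3]
width: 0.0872
```

Emit:
arm_command([
  [0, 0, 0, 0, 0, 0, 0],
  [0, 0, 0, 0, 0, 0, 0],
])

```text
time: 8.5
ee_pos: [0.5507, 0.2651, 0.2869]
eef_rot: [-0.536, -0.46, 0.539, -0.458]
ft_force: [-0.3, 0.0, 1.3]
width: 0.0874
```

```bash
cat > hub.py <<'E'
from h import *
import sys
s=read_state();im=camera('wrist');cv2.imwrite(sys.argv[1],im[:,:,::-1])
go([.552,.267,.29],-8.9)
h=cv2.cvtColor(im,cv2.COLOR_RGB2HSV)
m=cv2.inRange(h,(4,100,40),(18,255,255))
for r in (190,200,210,220,230,240):
    c=np.where(m[r,250:390])[0]+250
    if len(c)<5: print(r,len(c));continue
    a=onz('wrist',(c[0]-.5,r),.122,s)[:2];b=onz('wrist',(c[-1]+.5,r),.122,s)[:2]
    print(r,c[0],c[-1],(a+b)/2,'width',np.linalg.norm(a-b))
E
python3 hub.py pics/w4.png
```

```text
t 8.55 shift [-2.7  0.8 -2.1] rot [-0.0023  0.0013  0.0052] F [0.2 0.2 0.1] ee [0.5508 0.265  0.2873] w 0.08713488107242436
190 295 363 [0.57646373 0.25055669] width 0.06631907966892522
200 295 362 [0.56694723 0.25248778] width 0.06588643245303831
210 295 362 [0.55719855 0.25396788] width 0.06642392034310536
220 295 333 [0.54954063 0.26957737] width 0.03840311937112672
230 295 333 [0.53948676 0.27122363] width 0.038721547955663675
240 295 333 [0.52926476 0.27289742] width 0.03904530148115625
```

View pics/w4.png

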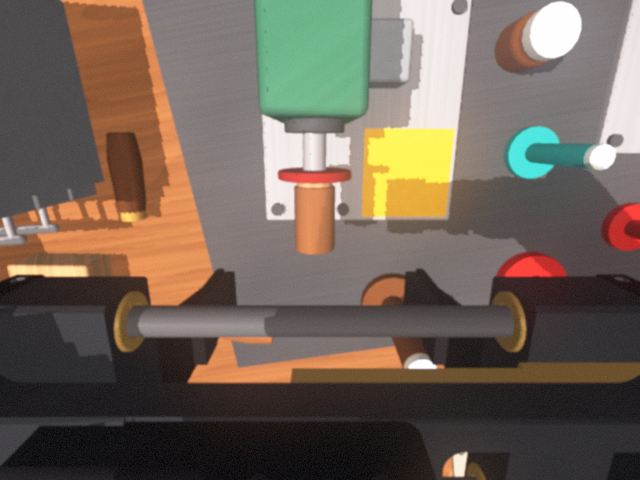

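Left hub: columns 295–333, near end at row 252, disc at row 176.

```bash
python3 -c "
from h import *
go([.5535,.2705,.103],-9.2)"
```

```text
t 8.55 shift [184.2   2.7  -6. ] rot [0.003  0.0013 0.0052] F [0.2 0.2 0.1] ee [0.5508 0.265  0.2873] w 0.08713488107242436
```

Emit:
arm_command([
  [0, 50, 3, -6, 0.003, 0.001, 0.005],
  [0, 100, 3, -6, 0.003, 0.001, 0.005],
  [0, 140, 3, -6, 0.003, 0.001, 0.005],
  [0, 165, 3, -6, 0.003, 0.001, 0.005],
  [0, 184, 3, -6, 0.003, 0.001, 0.005],
  [0, 184, 3, -6, 0.003, 0.001, 0.005],
  [0, 184, 3, -6, 0.003, 0.001, 0.005],
])

```text
time: 9.25
ee_pos: [0.5539, 0.2717, 0.1046]
eef_rot: [0.539, 0.459, -0.538, 0.459]
ft_force: [0.3, 1.3, 1.3]
width: 0.0871
```

Emit:
arm_command([
  [200, 0, 0, 0, 0, 0, 0],
  [200, 0, 0, 0, 0, 0, 0],
  [200, 0, 0, 0, 0, 0, 0],
  [200, 0, 0, 0, 0, 0, 0],
  [200, 0, 0, 0, 0, 0, 0],
  [200, 0, 0, 0, 0, 0, 0],
  [200, 0, 0, 0, 0, 0, 0],
], newtons=60)

```text
time: 9.95
ee_pos: [0.5532, 0.2698, 0.1038]
eef_rot: [-0.537, -0.458, 0.539, -0.459]
ft_force: [-5.1, -6.7, 9.4]
width: 0.0392
```

```bash
sed -i 's/-9.8/-9.2/' d.py; python3 d.py
```

```text
315 disc rows 230 252 green bottom 87
  disc face along hx @z.155 0.540056858553062 0.5350754870419944
  green edge @.155 0.5925363679258515
320 disc rows 230 252 green bottom 87
  disc face along hx @z.155 0.5400551384108673 0.5350735347941354
  green edge @.155 0.5925377520047692
325 disc rows 230 252 green bottom 87
  disc face along hx @z.155 0.5400534180527634 0.5350715823012339
  green edge @.155 0.5925391362365268
tcp along 0.5029674776469278 F.hx -3.9556137713531587 F [-5.09845386 -6.73784666  9.41556515]
```

Emit:
arm_command([
  [200, 0, 2, 1, 0, 0, 0],
  [200, 0, 4, 1, 0, 0, 0],
  [200, 0, 6, 1, 0, 0, 0],
  [200, 0, 8, 1, 0, 0, 0],
  [200, 0, 10, 1, 0, 0, 0],
  [200, 0, 12, 1, 0, 0, 0],
  [200, 0, 13, 1, 0, 0, 0],
  [200, 0, 13, 1, 0, 0, 0],
])

```text
time: 10.8
ee_pos: [0.5659, 0.2677, 0.1039]
eef_rot: [-0.538, -0.458, 0.539, -0.459]
ft_force: [-3.1, -5.2, 2.9]
width: 0.0388
```

```bash
python3 d.py
```

```text
315 disc rows 230 252 green bottom 128
  disc face along hx @z.155 0.5528520727905313 0.547869963704608
  green edge @.155 0.5935289951871363
320 disc rows 230 252 green bottom 128
  disc face along hx @z.155 0.5528520269342289 0.5478699116640908
  green edge @.155 0.5935302181237032
325 disc rows 230 251 green bottom 128
  disc face along hx @z.155 0.5532134382705086 0.5482800632006307
  green edge @.155 0.5935314411363071
tcp along 0.5157829342287875 F.hx -2.260980265960556 F [-3.13872973 -5.23747473  2.92255187]
```

Emit:
arm_command([
  [200, 0, 2, 0, 0, 0, 0],
  [200, 0, 4, 0, 0, 0, 0],
  [200, 0, 6, 0, 0, 0, 0],
  [200, 0, 6, 0, 0, 0, 0],
  [200, 0, 6, 0, 0, 0, 0],
])

```text
time: 11.35
ee_pos: [0.5672, 0.2675, 0.1038]
eef_rot: [-0.534, -0.46, 0.541, -0.458]
ft_force: [-24.7, -9.4, 17.6]
width: 0.039
```

```bash
python3 d.py pics/w5.png
```

```text
315 disc rows 231 253 green bottom 133
  disc face along hx @z.155 0.554336175282927 0.5491774217189652
  green edge @.155 0.5937556984751048
320 disc rows 231 253 green bottom 134
  disc face along hx @z.155 0.5543378441174445 0.5491793168870488
  green edge @.155 0.593461964123742
325 disc rows 231 253 green bottom 133
  disc face along hx @z.155 0.554339513228941 0.5491812123696763
  green edge @.155 0.5937646604959531
tcp along 0.517128573909715 F.hx -22.842598675426622 F [-24.66231951  -9.39742389  17.5764571 ]
```

Force is rising while movement stops. One more small push to confirm the stop.

Emit:
arm_command([
  [200, 0, 2, 0, 0, 0, 0],
  [200, 0, 4, 0, 0, 0, 0],
  [200, 0, 4, 0, 0, 0, 0],
])

```text
time: 11.7
ee_pos: [0.5672, 0.2675, 0.1037]
eef_rot: [-0.532, -0.462, 0.543, -0.457]
ft_force: [-43.1, -13.7, 30.6]
width: 0.0388
```

```bash
python3 d.py | tail -3
```

```text
disc face along hx @z.155 0.5541410031405579 0.5487676957191174
  green edge @.155 0.5935645405419602
tcp along 0.5171732776476223 F.hx -40.33256169518182 F [-43.0734185  -13.67748015  30.63514734]
```

Home is at TCP 0.5172. Now pull out.

Emit:
arm_command([
  [200, 0, -4, 0, 0, 0, 0],
  [200, 0, -8, 0, 0, 0, 0],
  [200, 0, -11, 0, 0, 0, 0],
  [200, 0, -14, 0, 0, 0, 0],
  [200, 0, -17, 0, 0, 0, 0],
  [200, 0, -20, 0, 0, 0, 0],
  [200, 0, -22, 0, 0, 0, 0],
  [200, 0, -24, 0, 0, 0, 0],
  [200, 0, -26, 0, 0, 0, 0],
  [200, 0, -26, 0, 0, 0, 0],
])

```text
time: 12.75
ee_pos: [0.5508, 0.2702, 0.1039]
eef_rot: [-0.538, -0.458, 0.538, -0.459]
ft_force: [0.8, -5.4, 1.8]
width: 0.0393
```

```bash
python3 d.py | tail -3
```

```text
disc face along hx @z.155 0.5378150493199753 0.532907193550499
  green edge @.155 0.5922430598105138
tcp along 0.5004878426916932 F.hx 1.677253370168307 F [ 0.8296964  -5.36792335  1.78470577]
```

Emit:
arm_command([
  [200, 0, -2, 0, 0, 0, 0],
  [200, 0, -4, 0, 0, 0, 0],
  [200, 0, -6, 0, 0, 0, 0],
  [200, 0, -8, 0, 0, 0, 0],
  [200, 0, -8, 0, 0, 0, 0],
])

```text
time: 13.3
ee_pos: [0.5434, 0.2713, 0.1039]
eef_rot: [0.538, 0.458, -0.538, 0.459]
ft_force: [3.6, -4.3, 0.0]
width: 0.0391
```

```bash
python3 d.py | tail -3
```

```text
disc face along hx @z.155 0.5303142445970536 0.5254232711316913
  green edge @.155 0.5918808242888904
tcp along 0.49306814077619354 F.hx 4.193523026151936 F [ 3.55427969 -4.28421042  0.01924161]
```

Travel is 24 mm so far, with no stop yet.

Emit:
arm_command([
  [200, 0, -2, 0, 0, 0, 0],
  [200, 0, -4, 0, 0, 0, 0],
  [200, 0, -5, 0, 0, 0, 0],
  [200, 0, -5, 0, 0, 0, 0],
])

```text
time: 13.75
ee_pos: [0.5434, 0.2714, 0.104]
eef_rot: [0.542, 0.456, -0.536, 0.46]
ft_force: [26.7, 0.5, -15.4]
width: 0.0386
```

Emit:
arm_command([
  [200, 0, -2, 0, 0, 0, 0],
  [200, 0, -4, 0, 0, 0, 0],
  [200, 0, -4, 0, 0, 0, 0],
])

```text
time: 14.05
ee_pos: [0.5434, 0.2714, 0.1041]
eef_rot: [0.544, 0.454, -0.534, 0.461]
ft_force: [46.0, 3.6, -28.7]
width: 0.0387
```

```bash
python3 d.py | tail -3
```

```text
disc face along hx @z.155 0.5303752217694659 0.5258622077983808
  green edge @.155 0.591680790425141
tcp along 0.49297240594572844 F.hx 44.8375471341483 F [ 46.00822981   3.62046972 -28.70312152]
```

Firm stop: 24.2 mm of float on the left against about 10 mm on the right, so the marker goes to the left pad. Relax, release and rise.

Emit:
arm_command([
  [200, 0, 4, 0, 0, 0, 0],
  [200, 0, 7, 0, 0, 0, 0],
  [200, 0, 8, 0, 0, 0, 0],
  [200, 0, 8, 0, 0, 0, 0],
])

```text
time: 14.5
ee_pos: [0.5434, 0.2713, 0.1039]
eef_rot: [0.539, 0.457, -0.538, 0.459]
ft_force: [8.0, -3.4, -3.2]
width: 0.039
```

Emit:
arm_command([
  [0, 0, 0, 0, 0, 0, 0],
  [0, 0, 0, 0, 0, 0, 0],
  [0, 0, 0, 0, 0, 0, 0],
  [0, 0, 0, 0, 0, 0, 0],
  [0, -25, 0, 0, 0, 0, 0],
  [0, -75, 0, 0, 0, 0, 0],
  [0, -125, 0, 0, 0, 0, 0],
  [0, -175, 0, 0, 0, 0, 0],
  [0, -200, 0, 0, 0, 0, 0],
  [0, -200, 0, 0, 0, 0, 0],
])

```text
time: 15.5
ee_pos: [0.5422, 0.2746, 0.3086]
eef_rot: [0.541, 0.459, -0.535, 0.459]
ft_force: [0.1, -0.0, 0.0]
width: 0.0872
```

```bash
python3 hub.py pics/w6.png;python3 -c "
from h import *
go([.4472,-.1378,.29],-9)"
```

```text
t 15.55 shift [15.8 11.3  5.4] rot [-0.0024 -0.003  -0.0029] F [ 0.1  0.7 -1.1] ee [0.5416 0.2741 0.3058] w 0.08701446206464548
190 306 369 [0.56569226 0.25228674] width 0.06562101791294271
200 306 368 [0.55554722 0.2542849 ] width 0.06509679957324936
210 306 341 [0.54736332 0.26967759] width 0.037503628436138324
220 306 341 [0.53683004 0.27132648] width 0.037798699355104215
230 306 341 [0.52612968 0.27300152] width 0.03809845113212514
240 306 341 [0.51525825 0.27470334] width 0.03840299606236861
t 15.55 shift [ 14.4 -28.6 421.6] rot [-0.0006 -0.003  -0.0029] F [ 0.1  0.7 -1.1] ee [0.5416 0.2741 0.3058] w 0.08701446206464548
```

View pics/w6.png

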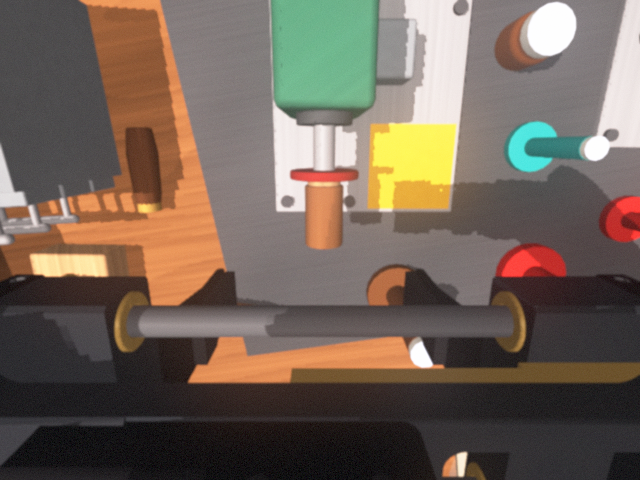

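Left spindle out too (hub columns 306–341, down to row 247). Now go above the small red marker.

Emit:
arm_command([
  [0, 10, -29, 422, 0, 0, 0],
  [0, 10, -29, 422, 0, 0, 0],
  [0, 10, -29, 422, 0, 0, 0],
  [0, 10, -29, 422, 0, 0, 0],
  [0, 10, -29, 422, 0, 0, 0],
  [0, 10, -29, 422, 0, 0, 0],
  [0, 10, -29, 422, 0, 0, 0],
  [0, 10, -29, 422, 0, 0, 0],
  [0, 10, -29, 422, 0, 0, 0],
  [0, 10, -29, 422, 0, 0, 0],
])

```text
time: 16.55
ee_pos: [0.4443, -0.1426, 0.2919]
eef_rot: [-0.539, -0.458, 0.54, -0.456]
ft_force: [0.5, 0.1, -0.3]
width: 0.087
```

Emit:
arm_command([
  [0, 0, 0, 0, 0, 0, 0],
  [0, 0, 0, 0, 0, 0, 0],
])

```text
time: 16.75
ee_pos: [0.4463, -0.1375, 0.2929]
eef_rot: [0.538, 0.46, -0.537, 0.459]
ft_force: [0.4, 0.0, -0.1]
width: 0.0868
```

```bash
python3 hub.py pics/w7.png;python3 -c "
from h import *
go([.4472,-.1378,.21],-9)
cv2.imwrite('pics/t7.png',camera('top')[:,:,::-1])"
```

```text
t 16.8 shift [   3.6   41.5 -416. ] rot [-0.0006 -0.0013  0.0005] F [-0.3  0.5 -0.2] ee [ 0.4463 -0.1375  0.2931] w 0.08697934737337981
190 0
200 0
210 0
220 0
230 0
240 0
t 16.8 shift [83.1  0.9  0.3] rot [ 0.0011 -0.0013  0.0005] F [-0.3  0.5 -0.2] ee [ 0.4463 -0.1375  0.2931] w 0.08697934737337981
```

View pics/w7.png

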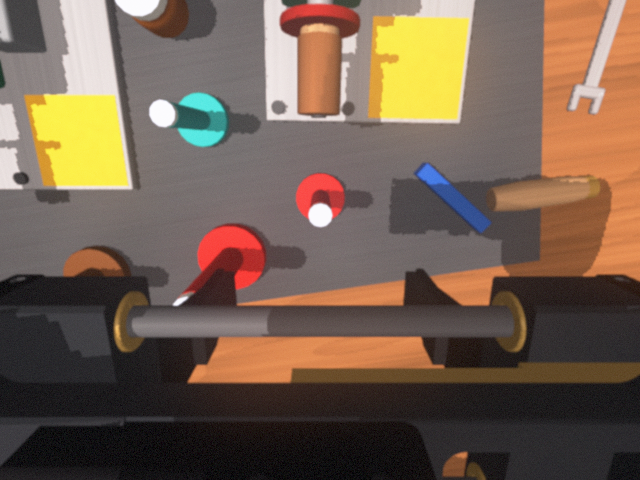

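View pics/t7.png

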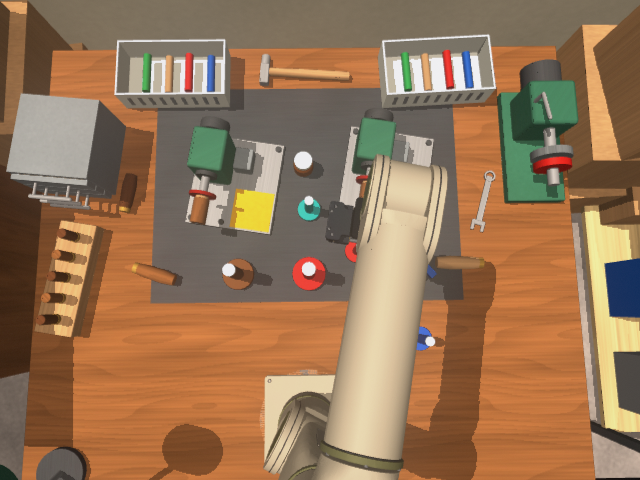

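Small red marker: foot at about (320,197), white cap at (320,215), almost centred between the fingers.

```bash
python3 -c "
from h import *
im=cv2.imread('pics/w7.png')[:,:,::-1].copy()
h=cv2.cvtColor(im,cv2.COLOR_RGB2HSV)
m=cv2.inRange(h,(0,0,170),(180,70,255))[195:235,290:350]
ys,xs=np.where(m);e=(xs.mean()+290,ys.mean()+195);print(e,onz('wrist',e,.119))
m=(cv2.inRange(h,(0,150,60),(5,255,255))|cv2.inRange(h,(175,150,60),(180,255,255)))[170:260,285:360]
r=cv2.boundingRect(m);print(r); e=(r[0]+285+r[2]/2-.5,170+r[1]+r[2]/2-.5); print(onz('wrist',e,.014))
go([.4472,-.1378,.083],-9)
"
```

```text
(np.float64(319.87201735357917), np.float64(214.68763557483732)) [ 0.44861689 -0.13901202  0.119     ]
(11, 3, 48, 45)
[ 0.4505607 -0.1387961  0.014    ]
t 16.85 shift [210.2   0.9   0.3] rot [ 0.001  -0.0012  0.0002] F [ 0.6 -0.1  0.2] ee [ 0.4464 -0.1376  0.2932] w 0.08731710109727209
```

Emit:
arm_command([
  [0, 50, 2, 1, 0, -0.001, 0],
  [0, 100, 2, 1, 0, -0.001, 0],
  [0, 140, 2, 1, 0, -0.001, 0],
  [0, 170, 2, 1, 0, -0.001, 0],
  [0, 195, 2, 1, 0, -0.001, 0],
  [0, 210, 2, 1, 0, -0.001, 0],
  [0, 210, 2, 1, 0, -0.001, 0],
  [0, 210, 2, 1, 0, -0.001, 0],
])

```text
time: 17.65
ee_pos: [0.4484, -0.1395, 0.084]
eef_rot: [0.538, 0.459, -0.538, 0.459]
ft_force: [0.4, -0.9, 0.1]
width: 0.087
```

Emit:
arm_command([
  [130, 0, 0, 0, 0, 0, 0],
  [160, 0, 0, 0, 0, 0, 0],
  [180, 0, 0, 0, 0, 0, 0],
  [200, 0, 0, 0, 0, 0, 0],
  [220, 0, 0, 0, 0, 0, 0],
  [220, 0, 0, 0, 0, 0, 0],
  [220, 0, 0, 0, 0, 0, 0],
  [220, 0, 0, 0, 0, 0, 0],
], newtons=20)

```text
time: 18.45
ee_pos: [0.4481, -0.14, 0.0836]
eef_rot: [0.538, 0.459, -0.538, 0.459]
ft_force: [0.3, -0.3, 0.3]
width: 0.0313
```

```bash
python3 -c "
from h import *
cv2.imwrite('pics/w8.png',camera('wrist')[:,:,::-1])
go([.4485,-.1388,.083],-9)
"
```

```text
t 18.5 shift [ 0.6  0.2 -1.2] rot [-0.0011 -0.     -0.0003] F [-0.5  0.5  0.8] ee [ 0.4481 -0.14    0.0836] w 0.02710926494560941
```

View pics/w8.png

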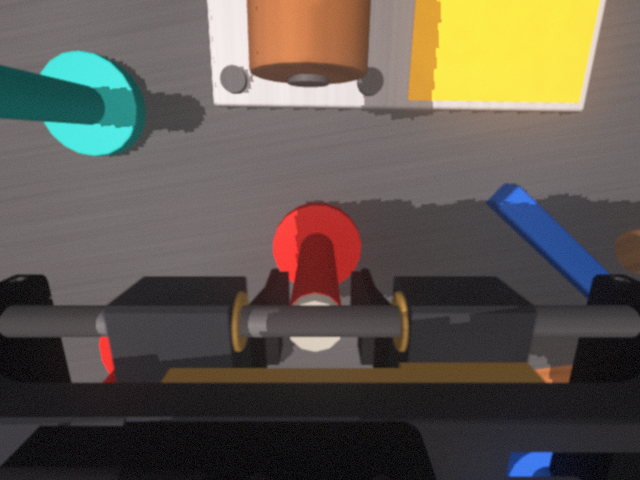

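The stem (cap at (315,325)) lies between the fingers and they are still closing at 27 mm. Finish the grip.

Emit:
arm_command([
  [230, 0, 0, 0, 0, 0, 0],
  [230, 0, 0, 0, 0, 0, 0],
  [230, 0, 0, 0, 0, 0, 0],
  [230, 0, 0, 0, 0, 0, 0],
], newtons=30)

```text
time: 18.9
ee_pos: [0.448, -0.14, 0.0835]
eef_rot: [0.538, 0.459, -0.538, 0.459]
ft_force: [-0.3, 0.7, -1.7]
width: 0.0234
```

```bash
python3 -c "
from h import *
go([.4485,-.1388,.29],-9)
"
```

```text
t 18.9 shift [-206.5    0.3   -1.3] rot [-0.0012 -0.0001 -0.0001] F [-0.3  0.7 -1.7] ee [ 0.448  -0.14    0.0835] w 0.023419843672650088
```

Emit:
arm_command([
  [230, -5, 0, 0, 0, 0, 0],
  [230, -20, 0, 0, 0, 0, 0],
  [230, -50, 0, 0, 0, 0, 0],
  [230, -90, 0, 0, 0, 0, 0],
  [230, -130, 0, 0, 0, 0, 0],
  [230, -170, 0, 0, 0, 0, 0],
  [230, -200, 0, 0, 0, 0, 0],
  [230, -210, 0, 0, 0, 0, 0],
  [230, -210, 0, 0, 0, 0, 0],
  [230, -210, 0, 0, 0, 0, 0],
])

```text
time: 19.9
ee_pos: [0.4475, -0.1399, 0.2921]
eef_rot: [-0.538, -0.459, 0.538, -0.458]
ft_force: [-0.4, 0.7, -1.9]
width: 0.0235
```

```bash
python3 -c "
from h import *
im=cv2.imread('pics/w6.png')[:,:,::-1].copy()
cv2.imwrite('pics/w9.png',camera('wrist')[:,:,::-1])
a=camera('scene');cv2.imwrite('pics/s9.png',a[:,:,::-1])
t=camera_params('wrist')
go([.567,.148,.30],-9.2)
"
```

```text
t 20.0 shift [  -8.2   72.8 -303.1] rot [ 0.0024 -0.0004  0.0025] F [-0.2 -0.7 -1.2] ee [ 0.4473 -0.1398  0.2918] w 0.023299289038868846
```

View pics/w9.png

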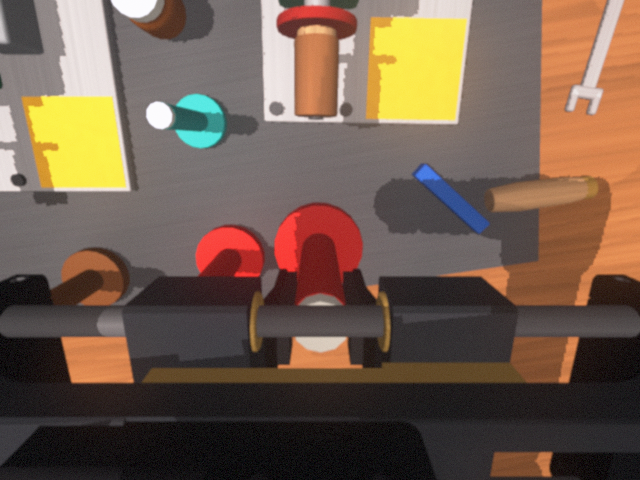

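View pics/s9.png

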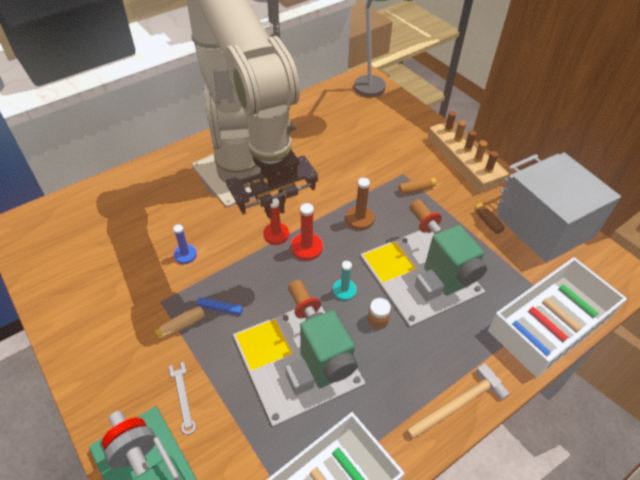

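The marker hangs upright in the grip (wrist view: foot at (318,245), stem vertical). Carry it to the left pad.

Emit:
arm_command([
  [230, -4, 10, -40, 0, 0, 0],
  [230, -8, 20, -80, 0, 0, 0],
  [230, -8, 30, -125, 0, 0, 0],
  [230, -8, 41, -170, 0, 0, 0],
  [230, -8, 52, -215, 0, 0, 0],
  [230, -8, 62, -255, 0, 0, 0],
  [230, -8, 69, -285, 0.002, 0, 0.002],
  [230, -8, 72, -300, 0.002, 0, 0.002],
  [230, -8, 73, -303, 0.002, 0, 0.002],
  [230, -8, 73, -303, 0.002, 0, 0.002],
])

```text
time: 21.0
ee_pos: [0.5677, 0.1468, 0.3009]
eef_rot: [0.539, 0.458, -0.538, 0.459]
ft_force: [-0.1, 0.2, -1.6]
width: 0.0233
```

Emit:
arm_command([
  [230, 0, 0, 0, 0, 0, 0],
  [230, 0, 0, 0, 0, 0, 0],
])

```text
time: 21.2
ee_pos: [0.5679, 0.1461, 0.3018]
eef_rot: [0.539, 0.457, -0.538, 0.459]
ft_force: [-0.2, 0.9, -1.4]
width: 0.0236
```

```bash
python3 -c "
from h import *
s=read_state()
im=camera('wrist');cv2.imwrite('pics/w10.png',im[:,:,::-1])
cs,_=blobs(im,(20,150,80),(34,255,255),800)
for c in cs:
    w=np.array([onz('wrist',p[0],0.012,s)[:2] for p in c],np.float32);rr=cv2.minAreaRect(w);print('pad',rr)
go([.567,.1485,.12],-9.2)
"
```

```text
pad ((0.5775176286697388, 0.14796100556850433), (0.10576488077640533, 0.08130137622356415), 80.66242218017578)
t 21.25 shift [181.8  -1.7  -2.1] rot [-0.0015  0.0005 -0.0029] F [ 0.2 -0.1 -1.5] ee [0.5679 0.1464 0.3018] w 0.02337837395560602
```

View pics/w10.png

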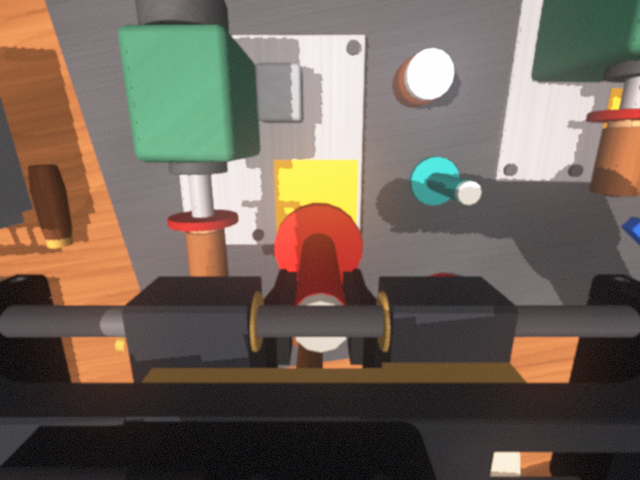

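Emit:
arm_command([
  [230, 40, -2, -2, 0, 0, -0.003],
  [230, 85, -2, -2, 0, 0, -0.003],
  [230, 125, -2, -2, 0, 0, -0.003],
  [230, 155, -2, -2, 0, 0, -0.003],
  [230, 175, -2, -2, 0, 0, -0.003],
  [230, 188, -2, -2, 0, 0, -0.003],
  [230, 194, -2, -2, 0, 0, -0.003],
  [230, 196, -2, -2, 0, 0, -0.003],
  [230, 196, -2, -2, 0, 0, -0.003],
  [230, 196, -2, -2, 0, 0, -0.003],
])

```text
time: 22.25
ee_pos: [0.5672, 0.1501, 0.1067]
eef_rot: [0.539, 0.458, -0.538, 0.458]
ft_force: [-0.8, -0.1, -1.0]
width: 0.0234
```

```bash
python3 -c "
from h import *
go([.567,.1485,.0955],-9.2)
a=camera('scene');cv2.imwrite('pics/s11.png',cv2.resize(a[180:330,310:510,::-1],None,fx=3,fy=3,interpolation=cv2.INTER_CUBIC))
"
```

```text
t 22.25 shift [11.2  0.   1.7] rot [ 0.0003 -0.0006 -0.0009] F [-0.8 -0.1 -1. ] ee [0.5672 0.1501 0.1067] w 0.0233706545629662
```

View pics/s11.png

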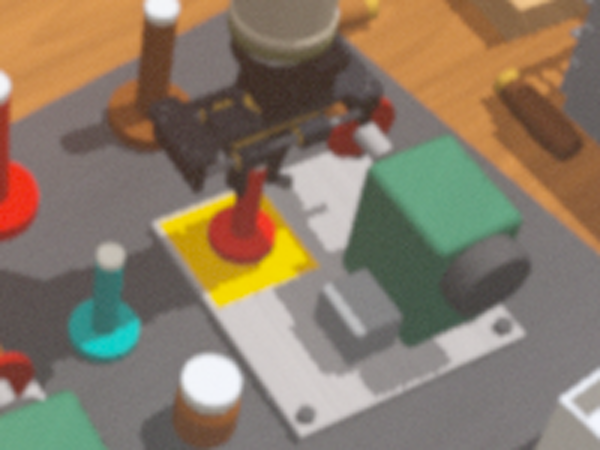

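The marker hovers over the middle of the yellow pad (foot at zoomed (241,233)). Lower it gently.

Emit:
arm_command([
  [230, 2, 0, 1, 0, 0, 0],
  [230, 4, 0, 1, 0, 0, 0],
  [230, 6, 0, 1, 0, 0, 0],
  [230, 8, 0, 1, 0, 0, 0],
  [230, 8, 0, 1, 0, 0, 0],
])

```text
time: 22.8
ee_pos: [0.5662, 0.1489, 0.0972]
eef_rot: [-0.538, -0.459, 0.539, -0.458]
ft_force: [1.0, -0.7, -1.8]
width: 0.0228
```

Emit:
arm_command([
  [230, 1, 0, 0, 0, 0, 0],
  [230, 2, 0, 0, 0, 0, 0],
  [230, 2, 0, 0, 0, 0, 0],
])

```text
time: 23.1
ee_pos: [0.5664, 0.149, 0.0955]
eef_rot: [-0.538, -0.459, 0.539, -0.458]
ft_force: [-0.7, -0.2, -1.2]
width: 0.023
```

Emit:
arm_command([
  [230, 1, 0, 0, 0, 0, 0],
  [230, 1, 0, 0, 0, 0, 0],
  [230, 1, 0, 0, 0, 0, 0],
])

```text
time: 23.4
ee_pos: [0.5668, 0.1492, 0.0953]
eef_rot: [0.539, 0.458, -0.538, 0.458]
ft_force: [-1.1, 0.1, 5.5]
width: 0.0229
```

Emit:
arm_command([
  [230, 0.5, 0, 0, 0, 0, 0],
  [230, 0.5, 0, 0, 0, 0, 0],
  [230, 0.5, 0, 0, 0, 0, 0],
])

```text
time: 23.7
ee_pos: [0.5669, 0.1494, 0.0952]
eef_rot: [0.539, 0.458, -0.538, 0.458]
ft_force: [-2.8, 0.6, 8.5]
width: 0.0232
```

Contact with the pad at 8 N. Open gradually, wait, then rise.

Emit:
arm_command([
  [180, -0.5, 0, 0, 0, 0, 0],
  [170, -0.5, 0, 0, 0, 0, 0],
  [150, -0.5, 0, 0, 0, 0, 0],
  [100, -0.5, 0, 0, 0, 0, 0],
  [60, -0.5, 0, 0, 0, 0, 0],
  [60, -0.5, 0, 0, 0, 0, 0],
  [60, -0.5, 0, 0, 0, 0, 0],
], newtons=20)

```text
time: 24.4
ee_pos: [0.5664, 0.149, 0.0946]
eef_rot: [-0.538, -0.459, 0.539, -0.458]
ft_force: [-0.8, -0.3, 0.2]
width: 0.0599
```

```bash
python3 -c "
from h import *
cv2.imwrite('pics/w12.png',camera('wrist')[:,:,::-1])
go([.567,.1485,.0955],-9.2)
"
```

```text
t 24.45 shift [-0.9  0.6  0.4] rot [ 0.0004 -0.      0.0007] F [ 0.5 -0.1 -0.5] ee [0.5665 0.149  0.0946] w 0.062139067719894636
```

View pics/w12.png

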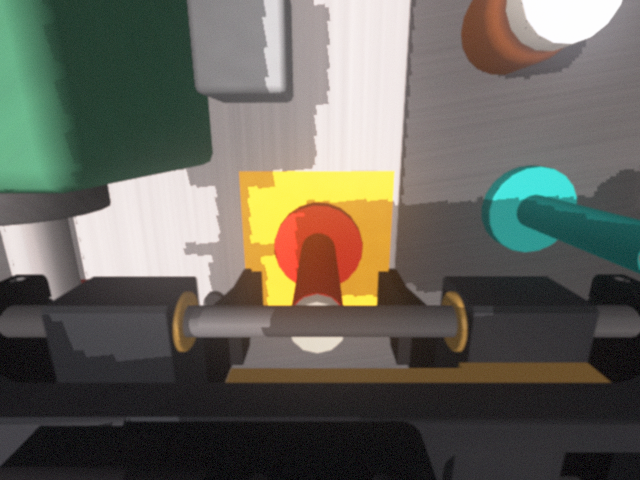

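The marker stands free at (318,247) in the middle of the pad, with the fingers clear on both sides. Rise straight up.

Emit:
arm_command([
  [60, -10, 0, 0, 0, 0, 0],
  [60, -40, 0, 0, 0, 0, 0],
  [60, -85, 0, 0, 0, 0, 0],
  [60, -135, 0, 0, 0, 0, 0],
  [60, -180, 0, 0, 0, 0, 0],
  [60, -220, 0, 0, 0, 0, 0],
  [60, -220, -50, 0, 0, 0, 0],
  [60, -220, -100, 0, 0, 0, 0],
  [60, -220, -120, 0, 0, 0, 0],
  [60, -220, -120, 0, 0, 0, 0],
])

```text
time: 25.45
ee_pos: [0.4459, 0.1693, 0.3164]
eef_rot: [0.538, 0.458, -0.537, 0.46]
ft_force: [0.5, 0.8, 0.9]
width: 0.0666
```

Emit:
arm_command([
  [60, 0, 0, 0, 0, 0, 0],
  [60, 0, 0, 0, 0, 0, 0],
])

```text
time: 25.65
ee_pos: [0.4489, 0.1677, 0.3149]
eef_rot: [-0.539, -0.458, 0.539, -0.458]
ft_force: [0.7, -0.6, 0.3]
width: 0.0664
```

```bash
python3 -c "
from h import *
s=read_state()
im=camera('wrist');cv2.imwrite('pics/w13.png',im[:,:,::-1])
a=camera('scene');cv2.imwrite('pics/s13.png',a[:,:,::-1])
b=camera('top');cv2.imwrite('pics/t13.png',b[:,:,::-1])
print(s)
"
```

```text
{'time': 25.65, 'joint_positions': array([ 1.35365790e-01,  2.62046053e-03, -5.81712322e-01,  1.65033182e+00,
        9.40163474e-04,  1.48932417e+00, -2.17821515e+00]), 'joint_vel': array([-0.00089299,  0.01159198,  0.00421119, -0.00108953, -0.00171704,
       -0.00194824,  0.00045381]), 'joint_torque': array([-3.12221982e-01, -3.63806641e+01, -4.55472423e-01, -3.99678826e+01,
       -1.92013127e-02, -4.33398597e-02,  3.54440192e-03]), 'ee_pos': array([0.44887303, 0.16772133, 0.31488121]), 'eef_rot': array([-0.53854572, -0.45836974,  0.5386276 , -0.45798034]), 'ft_force': array([ 0.69086671, -0.60163275,  0.31909001]), 'torque': array([0.04161682, 0.00579845, 0.05379266]), 'width': 0.0664092412597122}
```

View pics/s13.png

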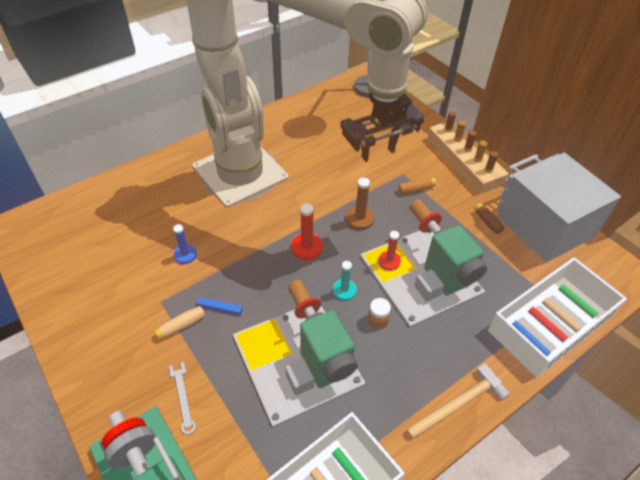

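View pics/w13.png

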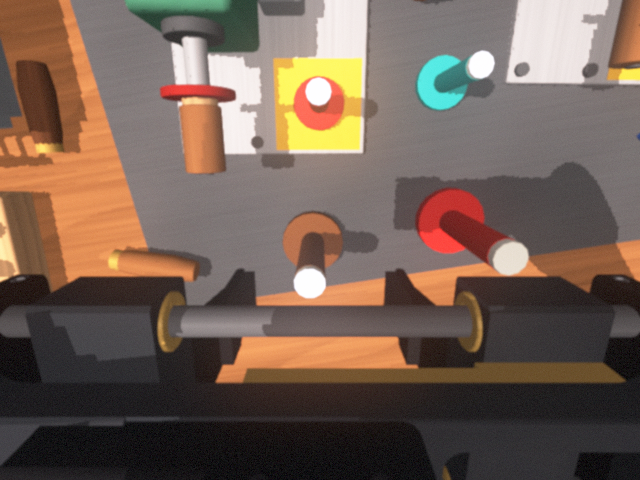

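View pics/t13.png

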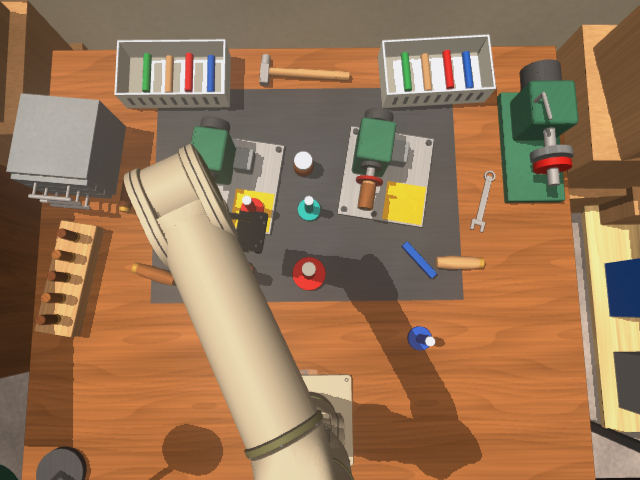

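The marker stands upright at the centre of the pad (wrist view: foot (319,103), pad spanning columns 275–365 and rows 58–152). Quick check of the right spindle before handing in.

```bash
python3 -c "
from h import *
for f in ('t','top0'):
    im=cv2.imread('pics/'+('t13.png' if f=='t' else 'top0.png'))[:,:,::-1].copy()
    h=cv2.cvtColor(im,cv2.COLOR_RGB2HSV)
    red=(cv2.inRange(h,(0,170,60),(4,255,255))|cv2.inRange(h,(175,170,60),(180,255,255)))[170:200,350:390]
    ys,xs=np.where(red);print(f,ys.mean()+170,xs.mean()+350,onz('top',(xs.mean()+350,ys.mean()+170),.14))
im=cv2.imread('pics/w13.png')[:,:,::-1].copy()
h=cv2.cvtColor(im,cv2.COLOR_RGB2HSV)
m=(cv2.inRange(h,(0,150,60),(5,255,255))|cv2.inRange(h,(175,150,60),(180,255,255)))[70:140,285:350]
x,y,w,hh=cv2.boundingRect(m);print('foot',onz('wrist',(x+285+w/2-.5,70+y+hh-w/2-.5),.026))
m=cv2.inRange(h,(20,150,60),(34,255,255))[40:170,260:380];p=np.argwhere(m)[:,::-1]+[260,40]
W=np.array([onz('wrist',q,.012)[:2] for q in p],np.float32);print(cv2.minAreaRect(W))
"
```

```text
t 177.63235294117646 368.9117647058824 [ 0.61799841 -0.16169933  0.14      ]
top0 175.3 369.2 [ 0.624093   -0.16260866  0.14      ]
foot [0.56453069 0.14947399 0.026     ]Traceback (most recent call last):
  File "<string>", line 13, in <module>
    W=np.array([onz('wrist',q,.012)[:2] for q in p],np.float32);print(cv2.minAreaRect(W))
                ~~~^^^^^^^^^^^^^^^^
  File "h.py", line 12, in onz
    o,d=ray(name,px,st);return o+d*(z-o[2])/d[2]
        ~~~^^^^^^^^^^^^
  File "h.py", line 8, in ray
    st=st or read_state();M=p["mount"];Rt=R.from_quat(st["eef_rot"]).as_matrix()
             ~~~~~~~~~~^^
ValueError: time passes only in moves, steps and waits
```

```bash
python3 -c "
from bench import *
print(close_job())"
```

```text
the job is handed in; nothing more can be done
None
```

I felt both spindles, pushing each home against about 40 N and then pulling it out to its stop at about 45–49 N. The right one had about 10 mm of float and the left one 24 mm. I stood the small red marker on the left headstock's yellow pad and handed the job in at about 26 s, with no verdict reported back.

**Last checks:**
- **Marker:** it stands upright and free, with its foot about 3 mm from the pad's middle. It touched down at about 8 N.
- **Spindles:** both still look pulled out. The right disc sits about 6 mm further out than at the start. The left one I checked only by eye after release.
- **Gripper:** clear of everything.
- **Bystanders:** those in view look unmoved by eye. In the last top view the arm covers part of the left side.

**Checks that failed or disagreed:**
- The final re-measurement of the pad from the wrist view stopped with an error, because a script made too many state readings. The 3 mm therefore rests on the earlier pad measurements, which agreed to 1–2 mm.
- The first grip slipped about 3 mm on the right hub during its push, so I took that float from the disc as well as the tool position.

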